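# Set the levelling foot of the ice screw sharpener

## Task

Seat the yellow spirit level flat and square in the pocket of the green sharpener's sprung cradle and let go of it. Then take the black knob of the cradle's levelling foot, press it down so that the foot stands firmly on its steel pad, and turn it until the level's bubble lies between its two black lines. Finish like that, still gripping the knob and pressing down with the bubble centred, so that the lock nut can be done up; leave the other things on the bench alone.

Things in the scene. Friction and masses are not known exactly. Their poses are not given: they have to be found in the camera images.
- level: spirit level: yellow block 110 long (x), 32 wide (y), 46 tall, 0.34 kg; green vial 66 long in the middle of its top, two black lines across it 20 apart. Stands on the bench. Origin: centre of its underside. Fits the pocket either way round. Grip across its 32 width, fingertips 12 or more above its underside (pocket is 9 deep)
- bubble (a joint): position of the bubble's middle along the level's x axis, in m: 0 = centred, -0.020 and 0.020 = ends of its travel. The bubble is pale and 14 long, so it lies between the lines from -0.003 to 0.003. It goes to the higher end, 0.6 m per rad of tilt, and takes most of a second to settle
- sharpener: the fixed sharpener: green base plate, grinding head with crank (top 145 above the bench) at the end away from the foot, clamped to a galvanised riser 350 x 170 x 45 high. Origin on the bench under the pocket's middle; x points along the cradle towards the levelling foot, z up. Base plate's top is 57 above the bench
- cradle: green plate 210 x 66 x 20 swinging on a level pivot next to the grinding head. Origin: middle of the pivot axis, 92 above the bench; x runs along it to the foot; its top is 16 above the origin. A return spring lifts the foot end to 0.06 rad above level, where it rests, even with the level in it; about 5 N down on the knob, through some 13 mm, lands the foot on its pad
- pocket (a point): centre of the flat floor of the cradle's pocket, with the cradle's axes, 68 from the pivot. The pocket is 114 (x) by 36 (y), 9 deep below the cradle's top, open above: 2 mm play on each side of the level
- foot: levelling foot at the cradle's free end, 178 from the pivot, riding on the cradle and square to it: round black fluted knob 36 across, 24 tall, on a threaded spindle with lock nut and round rubber foot. Origin on its axis at half the knob's height; the foot's underside is 79 below it, the cradle's top about 34 below. 37 free between the knob and a seated level
- foot_pad (a point): centre of the foot's underside. Coarse thread, 20 mm a turn: clockwise from above the foot reaches further down, so the pressed-down cradle stands higher there and the bubble moves 10.7 mm towards the foot for each rad. At the start it is set 0.5 to 1.3 rad too short. It turns stiffly (0.15 N m), stays where it is left, and clears the pad until pressed down
- anvil: round steel pad, 38 across and 6 thick, on the base plate below the foot; origin: centre of its underside, its top is 63 above the bench
- ice_screw_a: steel ice screw lying down, 163 long, 22 thick, with a red hanger plate; bystander, leave it alone; origin: underside
- ice_screw_b: steel ice screw lying down, 163 long, 22 thick, with a blue hanger plate; bystander, leave it alone; origin: underside
- mug: white ceramic mug, 82 across, 92 tall; bystander, leave it alone; origin: underside
- tin: round aluminium tin with a twist cap, 78 across, 40 tall; bystander, leave it alone; origin: underside
- carabiner: silver carabiner lying flat, 106 x 66, 10 thick; bystander, leave it alone; origin: underside
- nut_tool: orange-handled nut tool lying flat, 225 long, 8 thick; bystander, leave it alone; origin: underside
Things that resemble listed ones, but are neither listed nor needed, are in the scene too. What is meant by the level is not pink or purple, and is the smaller of those in its own colour.

How it is judged:
By the outcome, as a careful person would: the job done as asked, in the order asked, and still so for the second after the job is handed in, while the arm keeps its last pose, push and grip.
It also fails if it takes over 54 s, if anything falls off the work surface, if the arm or the gripper's body presses on something with over 40 N, if the wrist force passes 120 N, or if a joint passes its speed limit or range.

## Robot

A 7-joint arm with a two-finger parallel gripper is mounted at the origin on the work surface. World frame = base frame: x ahead of the robot, y to its left, z up, the work surface at z = 0. Lengths are in m, angles in rad, forces in N, time in s.
With the tool pointing down it reaches from about 0.4 to 0.9 m from the base axis. Payload 5.6 kg.
Tool frame: the origin (TCP) lies on the mounting face of the last link; the fingertips stand 190 mm ahead of it and the grasp point (between the pads) lies 171 mm ahead of it; z points along the fingers, y is the direction in which the jaws open and shut (so a half turn about z gives the same grasp; the last joint's range is limited). The gripper opens to 92 mm and grips with 3 to 60 N. Pads are 20 mm wide; open, the fingers measure 128 mm over their backs; the gripper's body (75 mm by 189 mm) begins 69 mm behind the grasp point.
Start: joints at [-1.33, 0.468, -0.012, 1.603, 0.006, 1.071, -0.056], TCP at [0.182, 0.624, 0.405] pointing down, gripper open.
Joint ranges: [-2.53, 2.53], [-0.31, 2.02], [-1.57, 1.55], [0.28, 2.44], [-1.29, 4.43], [0.15, 1.84], [-2.92, 2.92]. Speed limits (rad/s): [2.57, 2.57, 3.14, 3.14, 3.14, 3.14, 3.14].

## Interface

Orientations are given as a rotation vector (axis times angle).
In Python, from bench import * gives the robot as it stands. Calls block until the motion is done:
- move_to(position, orientation): joint-space move of the TCP to a pose.
- movel(position, frame=None, feed=0.15): straight line of the TCP; frame=None keeps the orientation; feed is the mean speed in m/s.
- move_joints(angles): joint-space move.
- open_jaws() and gripper_close(): open the fingers fully, or close them until they stop; the grip force is fixed at half the most.
- pause(seconds).
- inverse_kinematics(position, orientation): joint angles nearest the present ones, or None.
- observe(): the state.
- grab_frame(name): name is "side" or "top"; returns the picture (400x640x3 uint8, red, green, blue); there is no depth.
- calibration(name): a dict with "fov_y" (degrees; the focal length in pixels is half the picture's height over the tangent of half this angle, whatever the lens; pixels are square), "cx", "cy" (the principal point, pixels), "rvec" (rotation vector, rad) and "tvec" (3), from world to camera coordinates, as OpenCV has them. Camera axes: x right, y down, z forward; pixel columns grow to the right and rows downward; lengths in m; the calibration is good to about 2 mm. A picture is of the moment at which its call begins. calibration takes no time and is no camera call.
A pose or a line that the arm cannot do raises IKError and nothing moves.
- sign_off(): hands the job in, once; it reports no verdict.
The state is a dict: "clock": time; "joints": joint angles; "qvel": joint speeds; "joint_torque": joint torques, N m; "ee_pos": TCP position; "orientation": TCP orientation; "wrist_force": force on the tool from outside, world axes, zero at the start; "wrist_torque": the same for the moment, N m; "gripper_width": finger opening in m.
Only numpy, scipy, OpenCV 4.12 (cv2) and the standard library are available. Lean on these libraries where they do the work, as an engineer would, in place of code of your own. Each camera call takes 0.05 s, during which the arm holds its last target. There are 200 camera calls.

## Working session

There is one attempt and no reset: what is moved stays moved. The work goes in short steps, each a Python script; the robot and the scene stay as the last script left them, time stands still between calls to the robot, and variables do not carry over. Pictures are saved under pics/ and viewed, about 8 in all and at most 12, crops included, and the job is handed in when it is done.

```bash
ls; mkdir -p pics
python3 - <<'E'
from bench import *
import cv2
for n in ("top","side"):
    im=grab_frame(n); cv2.imwrite(f"pics/{n}0.png",im[:,:,::-1]); print(n,calibration(n))
s=observe(); print(s)
E
```

```text
pics
top {'fov_y': 47.9590224306966, 'cx': 330.49371379361435, 'cy': 199.91642082828056, 'rvec': array([ 2.06221513, -2.13617808,  0.25787909]), 'tvec': array([-0.05146436,  0.53230086,  1.2615157 ])}
side {'fov_y': 54.784392272091154, 'cx': 316.7526583246097, 'cy': 200.31827415424272, 'rvec': array([ 2.24103741, -0.11184348,  0.02853454]), 'tvec': array([-0.5097834 ,  0.08296752,  1.44552704])}
{'clock': 0.1, 'joints': array([-1.33000265,  0.46829731, -0.01158469,  1.60352397,  0.00601769,
        1.07139863, -0.0562829 ]), 'qvel': array([ 0.0001494 , -0.00148463, -0.00094149, -0.00298932,  0.00173381,
        0.00080219,  0.00073102]), 'joint_torque': array([ 1.15657735e-03, -5.21649098e+01, -1.22243274e-02, -2.44368839e+01,
       -5.67202060e-02,  1.40716246e-02,  8.40551343e-05]), 'ee_pos': array([0.18199303, 0.62377156, 0.40383317]), 'orientation': array([-4.44360828e-01, -3.10991868e+00,  2.49924554e-03]), 'wrist_force': array([-0.19132443,  0.62975997,  0.16056359]), 'wrist_torque': array([-0.0123858 , -0.00733121,  0.01061864]), 'gripper_width': 0.09167969494077666}
```

View pics/top0.png

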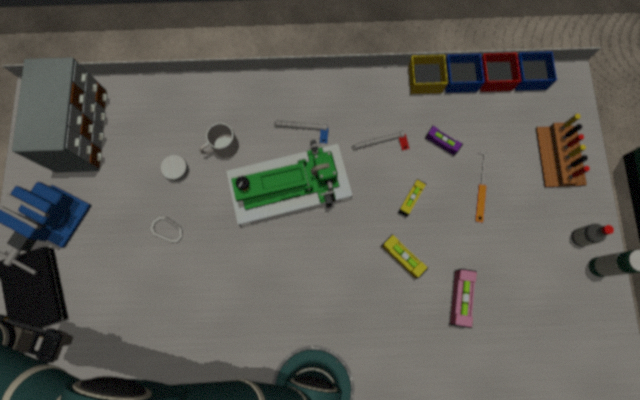

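View pics/side0.png

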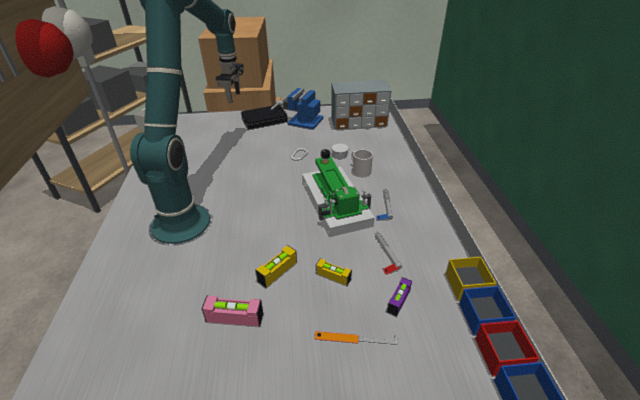

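The top view shows the small yellow level at about (413,197), with the larger decoy at (405,256). The cradle's knob is at (243,184) and its grinding head at (325,175). I'll zoom in on both views and measure.

```bash
cat > h.py <<'E'
import numpy as np, cv2
from scipy.spatial.transform import Rotation as Rn
from bench import *
def cam(n):
    c=calibration(n); f=200/np.tan(np.radians(c["fov_y"]/2))
    return np.array([[f,0,c["cx"]],[0,f,c["cy"]],[0,0,1]]),Rn.from_rotvec(c["rvec"]).as_matrix(),np.array(c["tvec"])
def ray(n,uv):
    K,R,t=cam(n); d=R.T@np.linalg.solve(K,[uv[0],uv[1],1]); return -R.T@t,d
def onz(n,uv,z):
    o,d=ray(n,uv); return o+d*(z-o[2])/d[2]
def tri(a,b):
    (o1,d1),(o2,d2)=ray("top",a),ray("side",b)
    d1=d1/np.linalg.norm(d1);d2=d2/np.linalg.norm(d2)
    s=np.linalg.lstsq(np.c_[d1,-d2],o2-o1,rcond=None)[0]
    p,q=o1+s[0]*d1,o2+s[1]*d2; return (p+q)/2,np.linalg.norm(p-q)
def proj(n,P):
    K,R,t=cam(n); p=K@(R@np.array(P)+t); return p[:2]/p[2]
def hsv(im): return cv2.cvtColor(im,cv2.COLOR_RGB2HSV)
def blobs(mask,amin=15):
    n,l,s,c=cv2.connectedComponentsWithStats(mask.astype(np.uint8),connectivity=8)
    return [(s[i,4],c[i],l==i) for i in range(1,n) if s[i,4]>=amin]
def down(yaw):  # tool z down; jaw axis y at angle yaw in world
    y=np.array([np.cos(yaw),np.sin(yaw),0]); z=np.array([0,0,-1.]); x=np.cross(y,z)
    return Rn.from_matrix(np.c_[x,y,z]).as_rotvec()
E
python3 - <<'E'
from h import *
t=cv2.imread("pics/top0.png"); s=cv2.imread("pics/side0.png")
a=cv2.resize(t[140:220,220:360],(800,457)[0:2],interpolation=cv2.INTER_CUBIC)[:457]
def z(im,y0,y1,x0,x1,w,h): return cv2.resize(im[y0:y1,x0:x1],(w,h),interpolation=cv2.INTER_CUBIC)
A=z(t,140,230,225,355,520,360); B=z(t,170,230,390,460-0,280,240)
C=z(s,140,240,290,390,400,400)[:240]; 
top=np.full((600,800,3),0,np.uint8); top[:360,:520]=A; top[:240,520:]=B
top[360:600,:390]=z(s,140,240,270,432,389+1,240); top[240:600,520:]=z(s,250,350,300,378,280,360)
cv2.imwrite("pics/z0.png",top)
for n,im in(("top",t),("side",s)):
    h=cv2.cvtColor(im,cv2.COLOR_BGR2HSV)
    for nm,m in (("yel",(h[...,0]>20)&(h[...,0]<33)&(h[...,1]>130)&(h[...,2]>70)),("lime",(h[...,0]>=33)&(h[...,0]<50)&(h[...,1]>90)&(h[...,2]>90)),("green",(h[...,0]>50)&(h[...,0]<75)&(h[...,1]>120)&(h[...,2]>60))):
        for ar,c,l in blobs(m,12):
            r=cv2.minAreaRect(np.argwhere(l)[:,::-1].astype(np.float32))
            print(n,nm,ar,c.round(1),np.round(r[0],1),np.round(r[1],1),round(r[2],1),np.round(onz(n,c,.046),3))
E
```

```text
top yel 275 [428.3  70. ] [429.1  69.5] [30.1 35.5] 88.0 [ 0.952 -0.4    0.046]
top yel 24 [576.8 116.2] [576.8 116.2] [4.2 4.9] 45.0 [ 0.777 -0.851  0.046]
top yel 26 [582. 147.] [582.5 147.5] [5. 5.] 0.0 [ 0.675 -0.851  0.046]
top yel 245 [412.2 196.4] [412.3 196.4] [10.1 34.3] 30.1 [ 0.537 -0.315  0.046]
top yel 513 [404.  256.5] [404.4 256.5] [48.2 15.1] 43.9 [ 0.358 -0.278  0.046]
top lime 27 [438.9 134.7] [438.8 134.7] [6.7 3.6] 33.7 [ 0.73  -0.413  0.046]
top lime 27 [450.4 142. ] [450.5 142. ] [6.4 3.5] 45.0 [ 0.705 -0.447  0.046]
top lime 35 [416.1 190.4] [416.1 190.3] [4.  7.6] 26.6 [ 0.555 -0.328  0.046]
top lime 36 [409.4 201.9] [409.7 201.6] [4.5 8.5] 26.6 [ 0.52  -0.306  0.046]
top lime 70 [398.2 249.2] [398.3 249.3] [12.   5.7] 45.0 [ 0.38  -0.262  0.046]
top lime 71 [411.7 261.8] [411.5 261.5] [11.3  5.7] 45.0 [ 0.342 -0.299  0.046]
top lime 75 [466.3 287. ] [466. 287.] [12.  6.] 90.0 [ 0.265 -0.449  0.046]
top lime 77 [464.4 308.3] [464. 308.] [12.  6.] 90.0 [ 0.206 -0.437  0.046]
top green 2691 [285.4 181.7] [284.9 182.2] [ 51.8 102.6] 78.7 [0.596 0.064 0.046]
top g
[... 327 characters left out ...]
 [282.6 255.7] [282.5 256. ] [4.9 9.2] 45.0 [ 0.379 -0.255  0.046]
side lime 51 [270.6 265.1] [270.6 265.1] [5.3 9.5] 51.3 [ 0.341 -0.291  0.046]
side lime 34 [326.8 265.5] [326.9 265.6] [7.6 4.1] 21.8 [ 0.516 -0.312  0.046]
side lime 30 [339.  270.1] [339.  270.1] [7.8 3.6] 14.0 [ 0.551 -0.334  0.046]
side lime 26 [402.9 286.7] [402.9 286.7] [4.  5.8] 26.6 [ 0.729 -0.417  0.046]
side lime 25 [397.7 296.4] [397.8 296.4] [3.6 6.3] 26.6 [ 0.705 -0.45   0.046]
side lime 84 [220.7 304.6] [220.7 304.6] [13.2  6.5] 5.7 [ 0.2   -0.426  0.046]
side lime 78 [241.  306.3] [241.5 306. ] [13.  6.] 0.0 [ 0.258 -0.437  0.046]
side green 1437 [337.4 190.4] [339.1 185.6] [64.1 44.4] 74.1 [0.6   0.07  0.046]
```

View pics/z0.png

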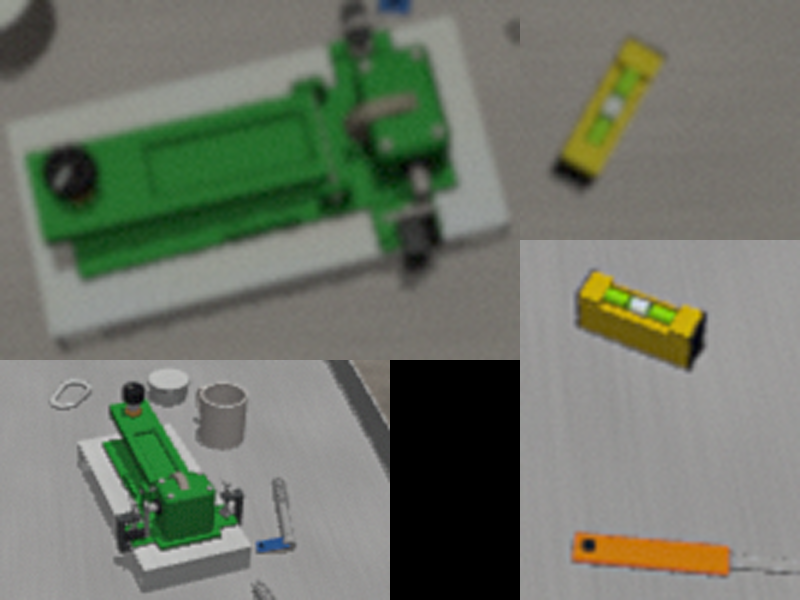

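Run:
```python
from h import *
for n in("top","side"): print(n,ray(n,(0,0))[0].round(3))
print("level tri",tri((412.75,196.15),(332.9,267.8)))
print("ends", tri((416.1,190.4),(339.0,270.1)),tri((409.4,201.9),(326.8,265.5)))
print("knob tri",tri((242.5,183),(325.3,154.1)))
C=lambda x,y:(225+x/4-.375,140+y/4-.375)
for nm,P,z in (("pocket",[(147,147),(307,108),(318,165),(155,198)],.112),("riser",[(8,125),(447,18),(510,228),(55,345)],.045),("plate",[(25,152),(300,90),(325,178),(45,240)],.112),("knob",[(70,172)],.165)):
    Q=np.array([onz("top",C(*p),z) for p in P])[:,:2]; print(nm,Q.round(4).tolist(),Q.mean(0).round(4))
    if len(P)==4:
        for i,j in((0,1),(3,2),(0,3),(1,2)): d=Q[j]-Q[i]; print("  ",np.hypot(*d).round(4),np.degrees(np.arctan2(d[1],d[0])).round(2))
# finer: dark/green profile of knob in both images
for n in("top","side"):
    im=cv2.imread(f"pics/{n}0.png"); h=cv2.cvtColor(im,cv2.COLOR_BGR2HSV)
    reg=np.zeros(h.shape[:2],bool)
    if n=="top": reg[172:196,230:256]=1
    else: reg[145:163,316:336]=1
    for a,c,l in blobs(reg&(h[...,2]<55),20):
        p=np.argwhere(l); print(n,a,c.round(2),p.min(0),p.max(0))
```

```text
top [ 0.22  -0.054  1.351]
side [ 0.427 -1.122  0.956]
level tri (array([ 0.53636314, -0.31809621,  0.04118133]), np.float64(0.004259432715773679))
ends (array([ 0.55388558, -0.3295479 ,  0.04131246]), np.float64(0.004093885410525979)) (array([ 0.5187313 , -0.30667796,  0.04130844]), np.float64(0.004730699965792302))
knob tri (array([0.56492012, 0.17256529, 0.15121534]), np.float64(0.0013318981638282099))
pocket [[0.5948, 0.1262], [0.6201, 0.0109], [0.5771, 0.0039], [0.5567, 0.1205]] [0.5872 0.0654]
   0.118 -77.6
   0.1184 -80.07
   0.0385 -171.48
   0.0436 -170.77
riser [[0.6361, 0.2412], [0.7106, -0.0948], [0.5425, -0.1355], [0.4654, 0.2035]] [0.5886 0.0536]
   0.3442 -77.49
   0.3477 -77.2
   0.1748 -167.56
   0.173 -166.4
plate [[0.5941, 0.2135], [0.6339, 0.0157], [0.5673, -0.0009], [0.5286, 0.1983]] [0.581  0.1066]
   0.2018 -78.61
   0.2029 -79.01
   0.0672 -166.93
   0.0687 -166.05
knob [[0.5627, 0.1711]] [0.5627 0.1711]
top 132 [242.74 183.4 ] [177 236] [191 248]
side 61 [325.23 154.1 ] [150 321] [158 329]
```

Run:
```python
from h import *
p=np.array([.537,-.3175]); o=down(np.radians(57))
print(inverse_kinematics([*p,.36],o), inverse_kinematics([.588,.067,.36],down(np.radians(12.55))))
move_to([*p,.36],o); print(observe()["clock"])
movel([*p,.206],feed=.2); s=observe(); print(s["clock"],s["ee_pos"],s["wrist_force"])
gripper_close(); s=observe(); print(s["clock"],s["gripper_width"],s["ee_pos"],s["wrist_force"])
movel([*p,.36],feed=.2); s=observe(); print(s["clock"],s["gripper_width"],s["ee_pos"],s["orientation"],o,s["wrist_force"])
for n in("top","side"): cv2.imwrite(f"pics/{n}1.png",grab_frame(n)[:,:,::-1])
t=cv2.imread("pics/top1.png");s=cv2.imread("pics/side1.png")
a,b=[np.round(proj(n,[*p,.2])).astype(int) for n in("top","side")]
f=lambda im,c:cv2.resize(im[max(c[1]-50,0):c[1]+50,c[0]-50:c[0]+50],(400,400),interpolation=cv2.INTER_CUBIC)
print(a,b); cv2.imwrite("pics/z1.png",np.hstack([f(t,a),f(s,b)]))
```

```text
[-0.09312053  0.57148479  0.80169509  1.75004511 -0.47240869  1.02381629
  1.87689269] [-0.60005755  0.45452806  0.56215506  1.82046487 -0.29188602  0.94966899
  0.30712981]
3.6083
4.525 [ 0.53739189 -0.31799612  0.2070647 ] [0.50483856 0.32422326 0.61577363]
5.4583 0.03200135223266476 [ 0.53700187 -0.3174757   0.20596425] [-0.23758556 -0.09719557  0.58619542]
6.375 0.03165347186351758 [ 0.53665089 -0.31691003  0.35870246] [-8.91394896e-01 -3.01017271e+00 -1.04906435e-03] [0.89226052 3.01222104 0.        ] [-0.04277795 -0.46475748 -3.25530383]
[423 182] [334 230]
```

View pics/z1.png

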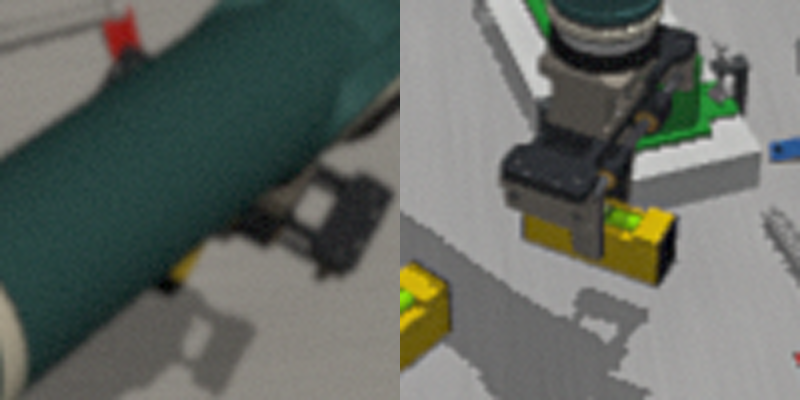

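The side crop shows the level held square between the fingers. The near face's lower edge runs from crop (523,237) to (660,285), with the finger at about x=575–605. I'll compare these pixels with the projected finger and level geometry to get the offset along the level.

Run:
```python
from h import *
s=observe(); c=s["ee_pos"]; R=Rn.from_rotvec(s["orientation"]).as_matrix(); print(R[:,1],R[:,2])
def T(x,y,z): return c+R@np.array([x,y,z])
zb=.171+.035 
for sy in(-1,1):
  for nm,P in (("fingtip L/R",[(-.01,sy*.034,.190),(.01,sy*.034,.190)]),("lev bottom",[(-.055,sy*.016,zb),(.055,sy*.016,zb)]),("lev top",[(-.055,sy*.016,zb-.046),(.055,sy*.016,zb-.046)])):
    print(sy,nm,[proj("side",T(*p)).round(1).tolist() for p in P])
im=cv2.imread("pics/side1.png");h=cv2.cvtColor(im,cv2.COLOR_BGR2HSV)
y=(h[...,0]>18)&(h[...,0]<33)&(h[...,1]>130)&(h[...,2]>60)
y[:,:300]=0;y[:,370:]=0
m=y.copy();m[:225]=0;m[265:]=0;p=np.argwhere(m);print(p.min(0),p.max(0))
for r in range(228,254,2):
    xs=np.where(m[r])[0]; print(r,xs.min() if len(xs) else None,xs.max() if len(xs) else None, h[r,310:356,2].tolist())
```

```text
[ 5.44640595e-01  8.38669402e-01 -5.06972451e-04] [-0.00273394  0.00117096 -0.99999558]
-1 fingtip L/R [[331.8, 246.5], [325.5, 244.2]]
-1 lev bottom [[348.6, 251.5], [314.7, 239.3]]
-1 lev top [[349.2, 240.0], [314.4, 227.9]]
1 fingtip L/R [[341.8, 231.8], [335.7, 229.7]]
1 lev bottom [[353.1, 244.4], [319.7, 232.7]]
1 lev top [[353.8, 232.9], [319.5, 221.3]]
[226 315] [250 352]
228 None None [95, 60, 52, 64, 72, 75, 79, 76, 69, 56, 50, 44, 35, 30, 31, 29, 30, 41, 45, 37, 30, 45, 60, 77, 58, 41, 27, 27, 30, 19, 38, 72, 101, 108, 106, 105, 103, 104, 103, 104, 105, 105, 102, 103, 105, 102]
230 335 339 [110, 74, 67, 72, 74, 76, 75, 76, 75, 79, 78, 75, 78, 77, 69, 57, 48, 40, 37, 40, 53, 69, 60, 63, 58, 99, 106, 110, 94, 68, 68, 89, 104, 108, 105, 107, 106, 104, 105, 105, 105, 102, 102, 100, 108, 112]
232 340 348 [157, 147, 123, 105, 86, 75, 74, 76, 73, 76, 77, 75, 78, 76, 75, 78, 78, 72, 74, 76, 74, 70, 78, 66, 60, 105, 79, 92, 119, 112, 111, 125, 164, 174, 151, 130, 192, 199, 178, 148, 143, 153, 155, 163, 163, 162]
234 315 352 [157, 155, 162, 161, 106, 97, 104, 104, 97, 80, 77, 75, 76
[... 1562 characters left out ...]
158, 157, 157, 159, 155, 161, 158, 160, 160, 158, 156, 156, 156, 159, 157, 157, 157, 157, 157, 158, 159, 159, 161, 163, 150, 128, 124, 117, 109, 107, 105, 109, 107, 109, 110, 94, 47, 23, 75, 135, 158, 158, 158, 157]
250 346 347 [139, 157, 159, 157, 158, 158, 156, 159, 158, 161, 160, 157, 161, 158, 158, 159, 159, 159, 157, 159, 159, 157, 159, 160, 158, 161, 162, 158, 160, 161, 160, 152, 137, 122, 113, 111, 108, 87, 49, 91, 147, 161, 160, 159, 157, 159]
252 None None [105, 108, 142, 151, 157, 161, 159, 160, 163, 159, 157, 158, 157, 159, 155, 158, 158, 160, 150, 119, 108, 102, 109, 141, 152, 153, 160, 163, 162, 159, 158, 160, 160, 158, 161, 162, 159, 150, 144, 156, 158, 157, 157, 157, 158, 162]
```

```bash
cat >> h.py <<'E'
YAW=np.radians(102.55); U=np.array([np.cos(YAW),np.sin(YAW),0]); Z=np.array([0,0,1.]); V=np.cross(Z,U)
FLOOR=np.array([.5877,.0667,.103])   # pocket floor centre at rest (estimate)
def lp(off,tilt,d=.002,H=.206,piv=0.):
    """tool pose putting level's underside centre at FLOOR+off (cradle axes), tilted; piv = level x about which extra tilt (beyond .06) turns"""
    def R(t): 
        r=Rn.from_rotvec(np.cross(U,Z)*t).as_matrix(); return np.c_[r@U,V,r@Z]
    R0,R1=R(.06),R(tilt)
    P=FLOOR+R0@np.array(off)+R0@np.array([piv,0,0])-R1@np.array([piv,0,0])
    p=P+R1@np.array([-d,0,H]); x=R1[:,0]; z=-R1[:,2]
    return p,Rn.from_matrix(np.c_[x,np.cross(z,x),z]).as_rotvec()
E
python3 - <<'E'
from h import *
s=observe(); p=s["ee_pos"].copy(); p[2]=.41; movel(p,feed=.25)
q,o=lp([0,0,.08],.06); print(q,o); q[2]=.41; move_to(q,o); s=observe(); print(s["clock"],s["ee_pos"]-q,s["orientation"])
q,o=lp([0,0,.022],.06); movel(q,o,feed=.15); pause(.3); s=observe(); print(s["clock"],s["ee_pos"]-q,s["orientation"]-o,s["wrist_force"])
for n in("top","side"): cv2.imwrite(f"pics/{n}2.png",grab_frame(n)[:,:,::-1])
t=cv2.imread("pics/top2.png");s=cv2.imread("pics/side2.png")
cv2.imwrite("pics/z2.png",np.hstack([cv2.resize(t[140:220,225:305],(400,400),interpolation=cv2.INTER_CUBIC),cv2.resize(s[140:220,300:380],(400,400),interpolation=cv2.INTER_CUBIC)]))
E
```

```text
[0.59186029 0.04801136 0.38836543] [-1.93570479 -2.41399519 -0.05808857]
8.2417 [-0.00012657 -0.00119003 -0.00035382] [-1.93750428 -2.41294992 -0.05651836]
9.225 [1.89835435e-04 1.85166873e-05 7.22962883e-04] [-0.00017254 -0.00065562 -0.00185061] [ 1.21261232  1.09077844 -3.87538491]
```

View pics/z2.png

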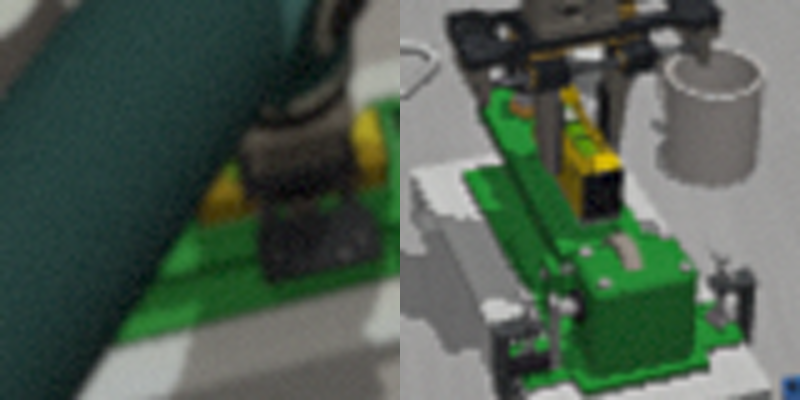

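The level is held over the pocket. In the side crop its black end face is at about x=582–622, y=170–215. The top view is half hidden by the arm. I'll overlay my predicted pocket and level outlines on the earlier and current pictures to check the bias.

Run:
```python
from h import *
r=Rn.from_rotvec(np.cross(U,Z)*.06).as_matrix(); R0=np.c_[r@U,V,r@Z]
def box(x,y,z,o=np.zeros(3),c=(0,0)): return [FLOOR+o+R0@np.array([c[0]+a*x,b*y,z]) for a,b in((1,1),(1,-1),(-1,-1),(-1,1))]
hov=R0@np.array([0,0,.0225])
def draw(n,i,x0,y0,w,h,k,polys):
    im=cv2.imread(f"pics/{n}{i}.png")[y0:y0+h,x0:x0+w]; im=cv2.resize(im,None,fx=k,fy=k,interpolation=cv2.INTER_CUBIC); im=cv2.convertScaleAbs(im,alpha=1.5)
    for P,col in polys:
        p=np.array([(proj(n,q)-[x0,y0]+.5)*k for q in P]); cv2.polylines(im,[np.round(p*16).astype(int)],True,col,1,cv2.LINE_AA,4)
    return im
pr=[(box(.057,.018,.009),(0,0,255)),(box(.105,.033,.009,c=(.028,0)),(255,0,255))]
lv=[(box(.055,.016,.046,hov),(0,0,255)),(box(.055,.016,0,hov),(255,0,255))]
out=np.zeros((600,800,3),np.uint8)
for (a,(y,x)) in ((draw("top",0,230,155,90,50,5,pr),(0,0)),(draw("side",0,315,150,50,50,6,pr),(0,460)),(draw("top",2,260,150,60,45,6,lv),(300,0)),(draw("side",2,325,155,40,40,7,lv),(300,400))):
    a=a[:600-y,:800-x]; out[y:y+a.shape[0],x:x+a.shape[1]]=a
cv2.imwrite("pics/z3.png",out)
```

```text
(no output)
```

View pics/z3.png

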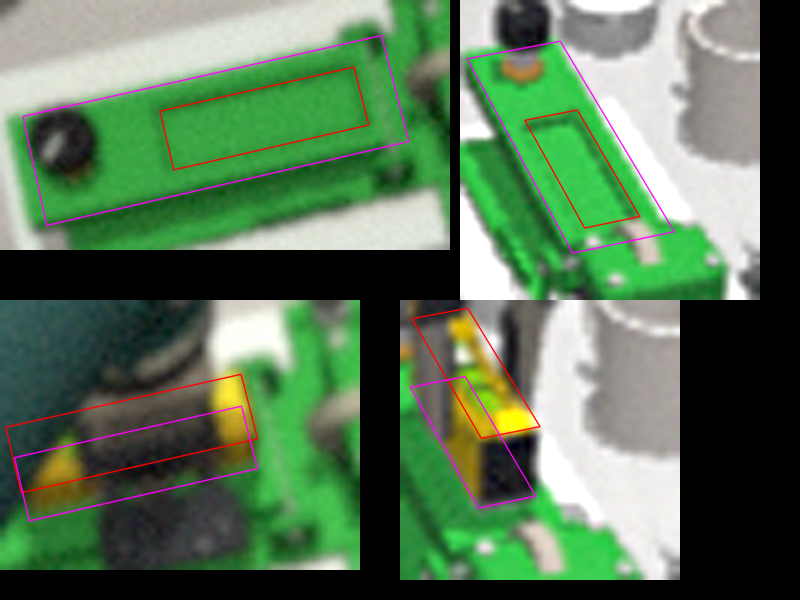

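Run:
```python
from h import *
r=Rn.from_rotvec(np.cross(U,Z)*.06).as_matrix(); R0=np.c_[r@U,V,r@Z]
f0=observe()["wrist_force"]
for z in (.013,.010,.008,.006,.004,.002,.0005,-.001):
    q,o=lp([0,0,z],.06); movel(q,o,feed=.05); pause(.08); s=observe(); f=R0.T@(s["wrist_force"]-f0)
    print(z,round(s["clock"],2),f.round(2),(R0.T@(s["ee_pos"]-q)*1e3).round(2))
    if f[2]>7 or np.hypot(*f[:2])>10: break
```

```text
0.013 9.74 [ 0.07 -0.13 -0.36] [-0.05 -0.   -0.16]
0.01 10.07 [0.4  0.44 1.34] [-0.03  0.   -0.02]
0.008 10.41 [1.1  1.06 4.34] [ 0.   -0.25  0.41]
0.006 10.74 [3.03 0.54 9.25] [ 0.53 -0.32  0.46]
```

Run:
```python
from h import *
r=Rn.from_rotvec(np.cross(U,Z)*.06).as_matrix(); R0=np.c_[r@U,V,r@Z]
def st():
    s=observe(); return R0.T@s["wrist_force"],R0.T@s["wrist_torque"],s
a=st(); q,o=lp([0,0,.014],.06); movel(q,o,feed=.1); pause(.2); b=st()
F=a[0]-b[0]; M=a[1]-b[1]; print(F.round(2),M.round(3),a[2]["clock"],b[2]["clock"],b[2]["gripper_width"])
# M = r x F, r=(x,y,-.206): Mx=y Fz+.206Fy ; My=-.206Fx - x Fz
print("x",(-M[1]-.206*F[0])/F[2],"y",(M[0]-.206*F[1])/F[2])
```

```text
[2.25 0.12 8.84] [ 0.247 -0.513 -0.1  ] 10.7417 11.1917 0.0316889367594319
x 0.00550280675726752 y 0.025077336646342423
```

The contact moment points to the +y long rim, so the level needs to shift towards −y.

```bash
cat >> h.py <<'E'
_r=Rn.from_rotvec(np.cross(U,Z)*.06).as_matrix(); R0=np.c_[_r@U,V,_r@Z]
def st():
    s=observe(); return R0.T@s["wrist_force"],R0.T@s["wrist_torque"],s
def attempt(dx,dy,zs=(.010,.008,.0065,.004,.002,0),dyaw=0):
    q,o=lp([dx,dy,.0125],.06); movel(q,o,feed=.1); pause(.1); b=st()
    for z in zs:
        q,o=lp([dx,dy,z],.06); movel(q,o,feed=.06); pause(.06); a=st(); F=a[0]-b[0];M=a[1]-b[1]
        if F[2]>6 or np.hypot(F[0],F[1])>9: break
    print((dx,dy),z,round(a[2]["clock"],2),F.round(2),M.round(3),"x",((-M[1]-.206*F[0])/F[2]).round(3),"y",((M[0]-.206*F[1])/F[2]).round(3))
    return z
E
python3 - <<'E'
from h import *
for dy in(-.002,-.0035):
    z=attempt(0,dy)
    if z<.005: break
E
```

```text
(0, -0.002) 0.008 12.16 [-0.05  0.01  7.49] [-0.031 -0.211 -0.025] x 0.03 y -0.005
(0, -0.0035) 0.008 13.12 [-0.39  2.11  8.26] [ 0.413 -0.396  0.039] x 0.058 y -0.003
```

Run:
```python
from h import *
for dx,dy in((-.0025,-.0025),(-.0045,-.0025)):
    z=attempt(dx,dy)
    if z<.005: break
```

```text
(-0.0025, -0.0025) 0.008 14.09 [-0.46  1.69  7.17] [ 0.15  -0.297  0.037] x 0.055 y -0.028
(-0.0045, -0.0025) 0.008 15.06 [0.97 3.22 7.27] [ 0.367 -0.43   0.155] x 0.032 y -0.041
```

Run:
```python
from h import *
for dx,dy in((-.004,-.001),(-.006,-.001),(-.002,-.001)):
    z=attempt(dx,dy,zs=(.0075,.0055,.003,.001))
    if z<.005: break
```

```text
(-0.004, -0.001) 0.0055 16.02 [3.1  2.16 7.19] [ 0.521 -0.503 -0.095] x -0.019 y 0.01
(-0.006, -0.001) 0.003 17.3 [2.88 3.51 9.63] [ 0.588 -0.538 -0.055] x -0.006 y -0.014
```

Run:
```python
from h import *
b=np.array([0,0,0.])
def go(dx,dy,z):
    q,o=lp([dx,dy,z],.06); movel(q,o,feed=.05); pause(.1); F,M,s=st(); 
    print((dx,dy,z),round(s["clock"],2),F.round(1),M.round(2),(R0.T@(s["ee_pos"]-q)*1e3).round(2)); return F
go(-.006,-.001,.003); go(-.005,0,.003); go(-.004,0,.003); go(-.004,.001,.003)
cv2.imwrite("pics/side4.png",grab_frame("side")[:,:,::-1]); cv2.imwrite("pics/top4.png",grab_frame("top")[:,:,::-1])
t=cv2.imread("pics/top4.png");s=cv2.imread("pics/side4.png")
cv2.imwrite("pics/z4.png",cv2.convertScaleAbs(np.hstack([cv2.resize(t[150:200,260:310],(400,400),interpolation=cv2.INTER_CUBIC),cv2.resize(s[150:200,315:365],(400,400),interpolation=cv2.INTER_CUBIC)]),alpha=1.5))
```

```text
(-0.006, -0.001, 0.003) 17.65 [1.2 2.3 6.9] [ 0.69 -0.29 -0.08] [ 0.29 -0.22  1.  ]
(-0.005, 0, 0.003) 18.0 [ 0.1 -0.2  5.5] [-0.06  0.12 -0.03] [-0.24 -0.67  1.  ]
(-0.004, 0, 0.003) 18.35 [-1.2 -2.2  5.6] [-0.21  0.46  0.07] [-0.93 -0.59  1.02]
(-0.004, 0.001, 0.003) 18.7 [-2.6 -3.2  5.9] [-0.86  0.67 -0.06] [-0.8  -0.85  0.98]
```

View pics/z4.png

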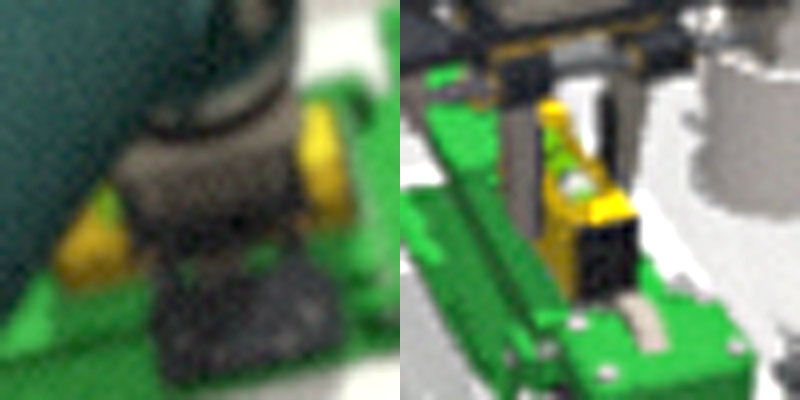

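Run:
```python
from h import *
q,o=lp([-.004,.001,.016],.06); movel(q,o,feed=.15)
b=None
def go(dx,dy,z,t=.18,feed=.06,w=.08):
    q,o=lp([dx,dy,z],t,piv=-.055); movel(q,o,feed=feed); pause(w); a=st(); s=a[2]
    global b
    if b is None: b=a
    F=a[0]-b[0];M=a[1]-b[1]
    print((dx,dy,z),round(s["clock"],2),F.round(1),M.round(2),(R0.T@(s["ee_pos"]-q)*1e3).round(1)); return F
go(.006,-.001,.016,feed=.1,w=.2)
for dy in(-.001,-.003,.001):
    go(.006,dy,.012)
    for z in(.0075,.005,.003,.001,-.001):
        F=go(.006,dy,z)
        if F[2]>4: break
    if z<.004: break
```

```text
(0.006, -0.001, 0.016) 19.56 [0. 0. 0.] [0. 0. 0.] [ 1.1  0.1 -0.7]
(0.006, -0.001, 0.012) 19.89 [-1.6  0.7  0.5] [-0.05  0.13 -0.01] [ 0.3 -0.  -0.2]
(0.006, -0.001, 0.0075) 20.23 [-0.7  0.1  0.1] [-0.03  0.01  0.04] [-0.1  0.  -0.1]
(0.006, -0.001, 0.005) 20.56 [-0.5 -1.4 -0.2] [0.01 0.06 0.03] [-0.  0. -0.]
(0.006, -0.001, 0.003) 20.89 [-0.7 -0.4 -0.3] [-0.01  0.06  0.01] [ 0.  0. -0.]
(0.006, -0.001, 0.001) 21.23 [-1.3 -0.2  0.5] [-0.    0.08  0.07] [ 0.   0.  -0.1]
(0.006, -0.001, -0.001) 21.56 [-0.9  0.4 -0.2] [-0.08  0.04  0.05] [ 0.  0. -0.]
```

```bash
cat >> h.py <<'E'
B=None
def go(dx,dy,z,t=.18,feed=.06,w=.06,q0=True):
    global B
    q,o=lp([dx,dy,z],t,piv=-.055); movel(q,o,feed=feed); pause(w); a=st(); s=a[2]
    if B is None: B=a
    F=a[0]-B[0];M=a[1]-B[1]
    if q0: print((round(dx,4),round(dy,4),z,t),round(s["clock"],2),F.round(1),M.round(2),(R0.T@(s["ee_pos"]-q)*1e3).round(1))
    return F
E
python3 - <<'E'
from h import *
go(.006,-.001,-.001,w=.1)
for z in(-.0025,-.004,-.0055):
    if go(.006,-.001,z)[2]>3: break
z+=.0015
for dx in(.003,.001,-.001,-.003,-.005,-.007):
    if abs(go(dx,-.001,z)[0])>4: break
E
```

```text
(0.006, -0.001, -0.001, 0.18) 21.91 [0. 0. 0.] [0. 0. 0.] [-0.  0.  0.]
(0.006, -0.001, -0.0025, 0.18) 22.22 [-0.3  0.5  0.8] [-0.02 -0.06  0.02] [-0.   0.  -0.1]
(0.006, -0.001, -0.004, 0.18) 22.52 [ 0.  -0.5  0.1] [ 0.   -0.04 -0.05] [-0.   0.  -0.1]
(0.006, -0.001, -0.0055, 0.18) 22.83 [ 1.7 -0.8  1.7] [ 0.01 -0.03 -0.01] [-0.  -0.2  0.2]
(0.003, -0.001, -0.004, 0.18) 23.14 [3.5 0.1 2.4] [ 0.11 -0.57 -0.1 ] [ 0.4  0.  -0.1]
(0.001, -0.001, -0.004, 0.18) 23.45 [6.8 0.6 4.5] [ 0.34 -1.55 -0.08] [ 1.7 -0.1 -0. ]
```

```bash
cat >> h.py <<'E'
def ov(n,i,x0,y0,w,h,k,polys=(),al=1.5):
    im=cv2.imread(f"pics/{n}{i}.png")[y0:y0+h,x0:x0+w]; im=cv2.convertScaleAbs(cv2.resize(im,None,fx=k,fy=k,interpolation=cv2.INTER_CUBIC),alpha=al)
    for P,col in polys:
        p=np.array([(proj(n,q)-[x0,y0]+.5)*k for q in P]); cv2.polylines(im,[np.round(p*16).astype(int)],True,col,1,cv2.LINE_AA,4)
    return im
E
python3 - <<'E'
from h import *
for n in("top","side"): cv2.imwrite(f"pics/{n}5.png",grab_frame(n)[:,:,::-1])
s=observe(); c=s["ee_pos"]; R=Rn.from_rotvec(s["orientation"]).as_matrix()
pl=[]
for z,col in((.206,(255,0,255)),(.160,(0,0,255))):
    pl.append(([c+R@np.array([.002+a*.055,b*.016,z]) for a,b in((1,1),(1,-1),(-1,-1),(-1,1))],col))
rim=([FLOOR+R0@np.array([a*.057,b*.018,.009]) for a,b in((1,1),(1,-1),(-1,-1),(-1,1))],(255,255,0))
out=np.zeros((600,800,3),np.uint8)
out[:400,:400]=ov("top",5,260,150,50,50,8,pl+[rim]); out[:,400:]=ov("side",5,315,140,50,75,8,pl+[rim])
cv2.imwrite("pics/z5.png",out)
E
```

```text
(no output)
```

View pics/z5.png

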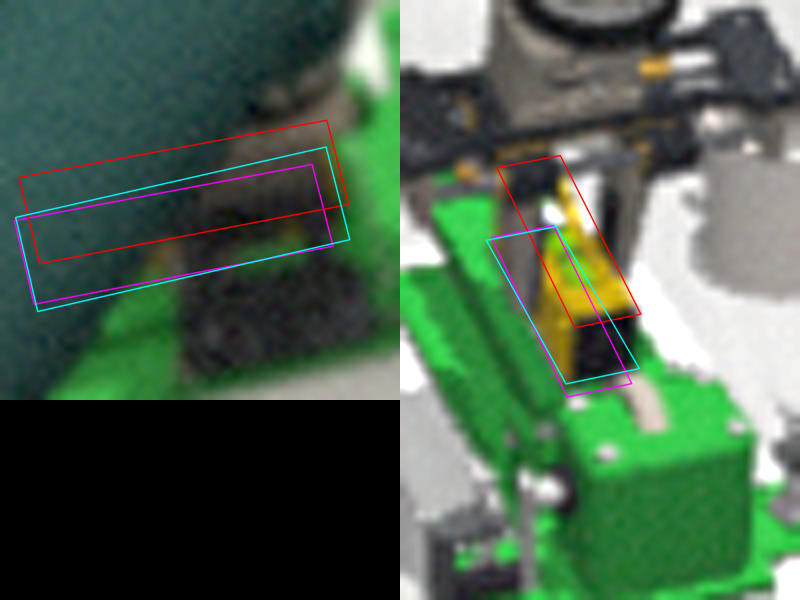

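The visible black end face is about 13 px shorter than when free, so the head end is already in the pocket. The level also seems to have turned about 0.05 rad in the grip. Next I'll ease it off the head wall and rotate the foot end down into the pocket.

Run:
```python
from h import *
go(.0055,-.001,-.003,w=.1)
for t in(.16,.145,.13,.115,.10,.085,.07):
    F=go(.0055,-.001,-.003,t=t,w=.05)
    if F[2]>6 or np.hypot(F[0],F[1])>8: break
```

```text
(0.0055, -0.001, -0.003, 0.18) 23.9 [0. 0. 0.] [0. 0. 0.] [-0.6  0.1  0. ]
(0.0055, -0.001, -0.003, 0.16) 24.2 [ 0.7 -0.2 -0.2] [-0.01 -0.07 -0.01] [ 0.1 -0.  -0.1]
(0.0055, -0.001, -0.003, 0.145) 24.5 [ 0.5 -1.  -1. ] [-0.04 -0.1  -0.03] [ 0.2 -0.  -0. ]
(0.0055, -0.001, -0.003, 0.13) 24.8 [-0.2 -0.9  0.2] [-0.08 -0.11  0.03] [ 0.3 -0.  -0.1]
(0.0055, -0.001, -0.003, 0.115) 25.1 [-1.4  0.5  6. ] [ 0.3  -0.08  0.04] [-0.5 -0.1  0.7]
(0.0055, -0.001, -0.003, 0.1) 25.4 [-2.7 -0.3  7.3] [ 0.06  0.13 -0.1 ] [-0.3 -0.1  0.3]
```

Run:
```python
from h import *
go(.0055,-.001,-.0015,t=.11,w=.1)
for dx in(.0075,.009,.0105,.012):
    F=go(dx,-.001,-.0015,t=.11,w=.05)
    if abs(F[0])>6: break
```

```text
(0.0055, -0.001, -0.0015, 0.11) 25.75 [0. 0. 0.] [0. 0. 0.] [ 0.5  0.2 -0.6]
(0.0075, -0.001, -0.0015, 0.11) 26.05 [-4.1  0.7 -1.6] [0.1  1.25 0.03] [-0.7  0.3 -0.3]
(0.009, -0.001, -0.0015, 0.11) 26.35 [-7.5  0.8 -3.3] [0.2  1.95 0.05] [-1.7  0.5 -0.1]
```

Pushing +x meets a firm wall at dx≈0.0065, and the other wall was at ≈0.0035. Both ends are therefore inside the pocket. I'll centre the level, lower it, release and look.

Run:
```python
from h import *
go(.005,-.001,-.0015,t=.11,w=.05); go(.005,-.001,-.0035,t=.11,w=.05)
open_jaws(); s=observe(); print(s["clock"],s["gripper_width"])
q,o=lp([.005,-.001,.075],.11); movel(q,o,feed=.25)
# swing aside for the view: over the knob side, high
K=FLOOR+U*.1072; K=np.array([*K[:2],.0])
p=K+U*.10; print(K,inverse_kinematics([K[0],K[1],.33],down(np.radians(12.55))))
move_to([.45,.30,.38],down(np.radians(12.55))); s=observe(); print(s["clock"],s["joints"].round(2))
for n in("top","side"): cv2.imwrite(f"pics/{n}6.png",grab_frame(n)[:,:,::-1])
out=np.zeros((500,800,3),np.uint8)
out[:500,:500]=ov("top",6,230,150,100,100,5)[:500]; out[:,500:]=ov("side",6,315,145,60,100,5)
cv2.imwrite("pics/z6.png",out)
```

```text
(0.005, -0.001, -0.0015, 0.11) 26.65 [0. 0. 0.] [0. 0. 0.] [ 0.9 -0.2 -0.1]
(0.005, -0.001, -0.0035, 0.11) 26.95 [2.8 1.3 6.1] [ 0.41 -0.95  0.01] [ 0.6 -0.2  0.5]
27.9333 0.09164641513720814
[0.56440635 0.17133864 0.        ] [-1.03277013  0.61134709  0.9397608   1.86244436 -0.59350703  0.97667086
  0.38960509]
29.4583 [-1.45  0.47  1.04  1.94 -0.48  1.01  0.03]
```

View pics/z6.png

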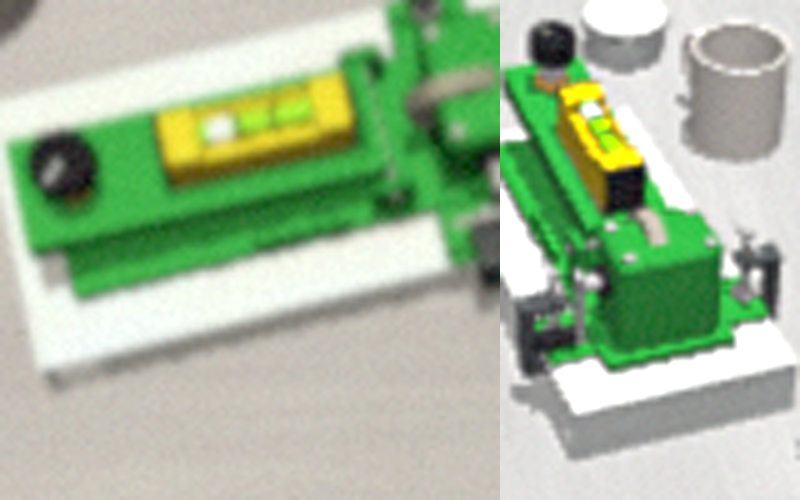

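The level looks seated, with its bubble at the foot end (top crop ≈ (218,130)). I'll check its height and tilt by triangulating the vial ends, and get the knob position.

Run:
```python
from h import *
res={}
for n,(x0,x1,y0,y1) in(("top",(260,303,162,190)),("side",(324,345,158,190))):
    im=cv2.imread(f"pics/{n}6.png");h=cv2.cvtColor(im,cv2.COLOR_BGR2HSV)
    reg=np.zeros(h.shape[:2],bool);reg[y0:y1,x0:x1]=1
    lime=reg&(h[...,0]>=33)&(h[...,0]<50)&(h[...,1]>90)&(h[...,2]>70); yel=reg&(h[...,0]>18)&(h[...,0]<33)&(h[...,1]>120)&(h[...,2]>85)
    wh=reg&(h[...,1]<75)&(h[...,2]>130)&cv2.dilate((lime|yel).astype(np.uint8),np.ones((5,5))).astype(bool)
    L=[c for a,c,l in sorted(blobs(lime,5),key=lambda b:-b[0])]; print(n,"lime",[(a,c.round(1)) for a,c,_ in blobs(lime,5)],"white",[(a,c.round(1)) for a,c,_ in blobs(wh,3)])
    b=max(blobs(yel,20),key=lambda b:b[0]); r=cv2.boxPoints(cv2.minAreaRect(np.argwhere(b[2])[:,::-1].astype(np.float32))); print(r.round(1).tolist())
# expected projections of vial points on seated level
for x in(-.033,-.02,-.0,.02,.033): 
    P=FLOOR+R0@np.array([x,0,.046]); print(x,proj("top",P).round(1),proj("side",P).round(1))
for n in("top","side"): print(n,[proj(n,FLOOR+R0@np.array([a*.055,b*.016,.046])).round(1).tolist() for a,b in((1,1),(1,-1),(-1,-1),(-1,1))])
im=cv2.imread("pics/top6.png");h=cv2.cvtColor(im,cv2.COLOR_BGR2HSV);reg=np.zeros(h.shape[:2],bool);reg[172:196,230:256]=1
T=max(blobs(reg&(h[...,2]<55),20),key=lambda b:b[0])[1]
im=cv2.imread("pics/side6.png");h=cv2.cvtColor(im,cv2.COLOR_BGR2HSV);reg[:]=0;reg[145:163,316:336]=1
S=max(blobs(reg&(h[...,2]<55),20),key=lambda b:b[0])[1]
print("knob",T,S,tri(T,S),onz("top",T,.153))
```

```text
top lime [(np.int32(55), array([277.3, 168.9])), (np.int32(8), array([297.6, 164.9])), (np.int32(76), array([284.2, 172.9])), (np.int32(11), array([270. , 176.1])), (np.int32(8), array([261.5, 179.5]))] white [(np.int32(81), array([278.3, 166.5])), (np.int32(21), array([274. , 175.2]))]
[[260.5, 172.8000030517578], [298.1000061035156, 164.0], [300.8999938964844, 176.0], [263.29998779296875, 184.8000030517578]]
side lime [(np.int32(23), array([335.4, 171.5]))] white [(np.int32(52), array([338.9, 167.3])), (np.int32(11), array([332.7, 166.5]))]
[[322.5, 164.1999969482422], [332.3999938964844, 158.5], [343.8999938964844, 178.1999969482422], [334.0, 184.0]]
-0.033 [293.3 171.5] [337.9 174.7]
-0.02 [288.8 172.5] [336.7 172.6]
-0.0 [281.8 174.1] [334.9 169.5]
0.02 [274.7 175.7] [333.1 166.4]
0.033 [270.1 176.7] [331.9 164.5]
top [[263.6, 183.9], [261.1, 173.2], [299.6, 164.5], [302.3, 175.0]]
side [[326.0, 161.9], [333.9, 160.4], [344.1, 177.4], [335.8, 179.1]]
knob [242.8487395  183.07563025] [325.3 154.1] (array([0.56465893, 0.17150658, 0.15182032]), np.float64(0.001016165547758031)) [0.56484651 0.17135249 0.153     ]
```

The vial and bubble pixels match a flat, seated level to about 0.5 px. The knob is at about (0.5647, 0.1714, 0.152). Next I'll grip the knob and press it down along the cradle's arc.

```bash
cat >> h.py <<'E'
K0=np.array([.5647,.1714,.153]); PIV=K0-U*.1747   # PIV: horizontal pivot position
def kp(tilt,yaw,pos=None,up=0.):
    r=Rn.from_rotvec(np.cross(U,Z)*tilt).as_matrix()
    if pos is None: pos=K0
    y=r@np.array([np.cos(yaw),np.sin(yaw),0]); z=-r@Z
    return pos+r@Z*(.174+up),Rn.from_matrix(np.c_[np.cross(y,z),y,z]).as_rotvec()
def kpress(zz): return np.array([*(PIV+U*.178)[:2],zz])
E
python3 - <<'E'
from h import *
yaw=np.radians(45)
move_to(*kp(.06,yaw,up=.06)); print(observe()["clock"])
movel(*kp(.06,yaw),feed=.15); pause(.1); s=observe(); print(s["clock"],s["wrist_force"],s["ee_pos"]-kp(.06,yaw)[0],s["joints"].round(2))
gripper_close(); s=observe(); f0=s["wrist_force"]; print(s["clock"],s["gripper_width"],f0)
for t,z in((.03,.148),(0.,.143),(-.012,.141)):
    P=K0+(kpress(z)-K0)*(.06-t)/.06 if t>0 else kpress(z)
    P[2]=z; movel(*kp(t,yaw,P),feed=.05); pause(.05); s=observe(); print(z,s["clock"],(s["wrist_force"]-f0).round(1),(s["wrist_torque"]).round(2),s["ee_pos"]-kp(t,yaw,P)[0],s["gripper_width"])
for n in("top","side"): cv2.imwrite(f"pics/{n}7.png",grab_frame(n)[:,:,::-1])
out=np.zeros((400,800,3),np.uint8); out[:,:480]=ov("top",7,245,145,60,50,8); out[:,480:800]=ov("side",7,320,150,32,40,10)
cv2.imwrite("pics/z7.png",out)
E
```

```text
30.375
31.025 [-0.59664188  0.32229068 -0.26403814] [0.00036027 0.00029605 0.00103877] [-0.9   0.55  0.77  1.86 -0.55  0.94  0.93]
31.9167 0.0354544268339853 [ 3.19827513  1.83570735 -2.29491256]
0.148 32.2833 [-0.8  0.4  6.7] [ 0.39 -0.32 -0.01] [0.00034282 0.00021654 0.00052894] 0.0352873192423301
0.143 32.65 [-1.4  0.4  6.8] [ 0.44 -0.52  0.  ] [ 3.71977698e-04 -2.22337244e-05  5.06059360e-04] 0.0354973203746253
0.141 32.95 [-0.5  1.6  7.3] [ 0.87 -0.49  0.02] [0.00028814 0.00036965 0.00050202] 0.03523352656696137
```

View pics/z7.png

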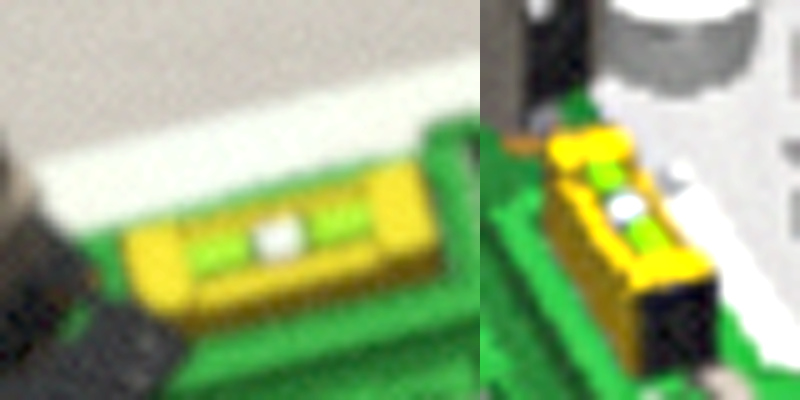

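The vial is fully visible in the top view (bubble near (279,238) in the crop). The force is still only the spring's ~5 N, so I'll keep pressing down to find the pad.

```bash
cat >> h.py <<'E'
def bubble(i):
    """offset of bubble (mm, + towards foot) from vial middle, top view"""
    im=grab_frame("top"); cv2.imwrite(f"pics/top{i}.png",im[:,:,::-1]); 
    c=proj("top",FLOOR+np.array([0,0,.046-.003])); e=proj("top",FLOOR+U*.02+np.array([0,0,.043]))-c; k=np.linalg.norm(e)/20; e/=np.linalg.norm(e); nrm=np.array([-e[1],e[0]])
    s=np.arange(-60,60,.5); w=np.arange(-2,2.01,.5)
    X=c[0]+s[:,None]*k*e[0]; Y=c[1]+s[:,None]*k*e[1]
    best=None
    for sh in np.arange(-4,4.1,.5):   # find vial row: max green-over-blue saturation
        g=cv2.remap(im,(X+w*nrm[0]+sh*nrm[0]).astype(np.float32),(Y+w*nrm[1]+sh*nrm[1]).astype(np.float32),cv2.INTER_LINEAR).astype(float).mean(1)
        lime=g[:,1]-g[:,0]
        sc=np.clip(lime,0,None).sum()
        if best is None or sc>best[0]: best=(sc,g,lime,sh)
    return s,best[1],best[2],best[3]
E
python3 - <<'E'
from h import *
yaw=np.radians(45); 
for t,z in((-.015,.139),(-.015,.137),(-.015,.135),(-.015,.133)):
    P=kpress(z); movel(*kp(t,yaw,P),feed=.05); pause(.05); s=observe(); f=s["wrist_force"]; print(z,s["clock"],f.round(1),s["wrist_torque"].round(2),(s["ee_pos"]-kp(t,yaw,P)[0]).round(4))
    if f[2]>14: break
pause(.5)
s,g,l,sh=bubble(8); print(sh,observe()["clock"])
for a,b,c in zip(s[40:-40:3],g[40:-40:3],l[40:-40:3]): print(a,b.round(0).astype(int),int(c))
E
```

```text
0.139 33.35 [1.2 4.2 9.5] [ 0.95 -0.11 -0.  ] [0.0003 0.0006 0.001 ]
0.137 33.65 [-4.4  3.4 22.8] [0.67 1.04 0.03] [0.0005 0.0003 0.0027]
0.5 34.2
-40.0 [167 157  38] -10
-38.5 [168 157  39] -10
-37.0 [168 157  39] -10
-35.5 [167 156  38] -10
-34.0 [165 156  37] -9
-32.5 [161 154  36] -6
-31.0 [154 152  35] -2
-29.5 [144 150  34] 5
-28.0 [134 149  35] 14
-26.5 [127 150  36] 23
-25.0 [123 152  36] 29
-23.5 [122 154  37] 31
-22.0 [123 154  37] 31
-20.5 [122 155  37] 32
-19.0 [121 155  38] 34
-17.5 [120 154  39] 33
-16.0 [122 155  45] 32
-14.5 [125 155  56] 30
-13.0 [130 155  73] 25
-11.5 [134 152  89] 18
-10.0 [136 147 103] 11
-8.5 [134 140 110] 6
-7.0 [130 133 111] 2
-5.5 [131 133 114] 1
-4.0 [138 139 121] 1
-2.5 [146 149 129] 2
-1.0 [151 155 132] 4
0.5 [150 158 126] 7
2.0 [145 158 113] 13
3.5 [136 157  93] 20
5.0 [128 154  71] 26
6.5 [121 153  52] 31
8.0 [118 151  42] 32
9.5 [115 147  37] 31
11.0 [110 140  33] 29
12.5 [106 132  32] 25
14.0 [104 128  32] 24
15.5 [106 131  32] 25
17.0 [111 139  33] 28
18.5 [115 146  34] 31
20.0 [118 151  34] 32
21.5 [120 153  34] 32
23.0 [121 154  35] 33
24.5 [122 154  35] 32
26.0 [120 153  34] 33
27.5 [119 153  35] 33
29.0 [119 154  35] 34
30.5 [120 153  36] 33
32.0 [119 152  35] 32
33.5 [121 150  32] 29
35.0 [126 148  32] 22
36.5 [134 148  33] 13
38.0 [146 150  35] 4
39.5 [156 153  36] -2
```

The foot is on its pad (22.8 N). The black lines are at −6.5 and +13.7 in scan units and the bubble's middle is about 7.6 mm short of centre. That needs roughly 0.7 rad clockwise.

```bash
cat >> h.py <<'E'
def bub(i):
    s,g,l,sh=bubble(i)
    lo=s[(s>-45)&(s<-20)][np.argmin(abs(l[(s>-45)&(s<-20)]-10))]; hi=s[(s>20)&(s<50)][np.argmin(abs(l[(s>20)&(s<50)]-10))]
    m=(s>lo+3)&(s<hi-3); b=np.clip(g[m,2]-60,0,None); c=(b*s[m]).sum()/b.sum()
    h=s[m][g[m,2]>(g[m,2].max()+38)/2]
    print("vial",lo,hi,"bubble centroid",round(c,1),"half-max",h.min(),h.max(),"offset",round(c-(lo+hi)/2,2),round((h.min()+h.max()-lo-hi)/2,2)); return c-(lo+hi)/2,(s,g)
E
python3 - <<'E'
from h import *
bub(9); yaw=45.
for a,t in((15,-.009),(30,-.004),(38,0)):
    p,o=kp(t,np.radians(yaw-a),kpress(.1375)); movel(p,o,feed=.1); s=observe(); print(a,s["clock"],s["wrist_force"].round(1),s["wrist_torque"].round(2),(s["ee_pos"]-p).round(4),s["gripper_width"].round(4),(Rn.from_rotvec(s["orientation"])*Rn.from_rotvec(o).inv()).as_rotvec().round(3))
pause(.9); d,(s,g)=bub(10); s_=observe(); print(s_["clock"],s_["joints"].round(2))
E
```

```text
vial -28.5 37.0 bubble centroid -3.7 half-max -11.5 3.5 offset -7.92 -8.25Traceback (most recent call last):
  File "<stdin>", line 4, in <module>
AttributeError: 'float' object has no attribute 'round'
```

Run:
```python
from h import *
yaw=45.
for a,t in((15,-.009),(30,-.004),(38,0)):
    p,o=kp(t,np.radians(yaw-a),kpress(.1375)); movel(p,o,feed=.1); s=observe(); print(a,round(s["clock"],2),s["wrist_force"].round(1),s["wrist_torque"].round(2),(s["ee_pos"]-p).round(4),round(s["gripper_width"],4),(Rn.from_rotvec(s["orientation"])*Rn.from_rotvec(o).inv()).as_rotvec().round(3))
pause(.9); d,(s,g)=bub(10); s_=observe(); print(s_["clock"],s_["joints"].round(2))
```

```text
15 34.91 [-5.1  2.3 21.4] [ 0.57  1.08 -0.11] [ 0.0001 -0.0002  0.0022] 0.0355 [ 0.004  0.001 -0.001]
30 35.32 [-6.6  1.3 22.9] [ 0.3   1.51 -0.12] [-0.0002 -0.0006  0.0022] 0.0356 [ 0.003  0.003 -0.001]
38 35.61 [-8.7  1.5 24.4] [ 0.24  1.79 -0.19] [-0.0004 -0.0007  0.0021] 0.0355 [ 0.003  0.003 -0.001]
vial -29.0 36.5 bubble centroid 2.2 half-max -5.5 9.5 offset -1.6 -1.75
36.5583 [-1.04  0.65  0.95  1.87 -0.65  0.97  0.33]
```

Run:
```python
from h import *
p,o=kp(0,np.radians(45-47.5),kpress(.1375)); movel(p,o,feed=.1); pause(1.2); bub(11); s=observe(); print(s["clock"],s["wrist_force"].round(1),s["wrist_torque"].round(2),s["gripper_width"])
cv2.imwrite("pics/side11.png",grab_frame("side")[:,:,::-1])
out=np.zeros((500,800,3),np.uint8); out[:400,:480]=ov("top",11,245,145,60,50,8); out[:,480:800]=ov("side",11,320,145,32,50,10)
cv2.imwrite("pics/z11.png",out)
```

```text
vial -29.5 36.0 bubble centroid 3.8 half-max -3.5 11.5 offset 0.51 0.75
38.125 [-8.9  2.  25.2] [ 0.3   2.   -0.13] 0.03532777778067218
```

View pics/z11.png

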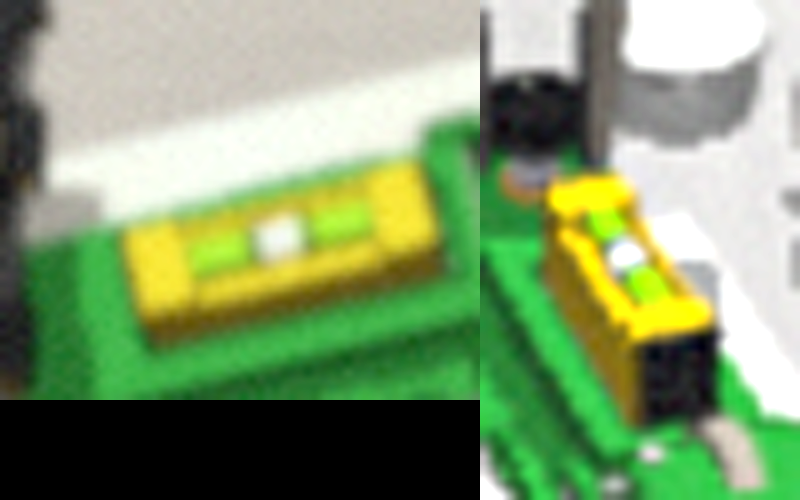

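The bubble lies between the lines, with equal green on each side in the top crop (190–248 and 312–370). The knob is still gripped with about 25 N down, so I'm handing in.

Run:
```python
from h import *
bub(12); s=observe(); print(s["clock"],s["wrist_force"].round(1)); print(sign_off())
```

```text
vial -29.0 36.0 bubble centroid 3.8 half-max -3.5 11.0 offset 0.25 0.25
38.225 [-9.9  2.3 25.1]
the job is handed in; nothing more can be done
None
```

I seated the smaller yellow level in the cradle's pocket and let go of it. I then gripped the knob, pressed the foot onto its pad and turned it 47.5° (0.83 rad) clockwise. I handed in at 38.2 s of the 54 s, still gripping and pressing.

**Final checks:**
- **Bubble:** two readings about 0.1 s apart put it 0.3 to 0.8 mm from the vial's middle, where ±3 mm is allowed. The picture shows equal green on both sides.
- **Press:** about 25 N down on the knob, with about 10 N of sideways force. The foot met its pad after the spring's roughly 5 N.
- **Grip:** the jaws stand at 35.3 mm on the 36 mm knob.

**What went wrong or disagreed:**
- **Seating:** the first seven or so tries to lower the level flat caught on the pocket's rim, at roughly 6 to 10 N. It also turned about 0.05 rad in the grip. It went in with its head end tilted down first.
- **Seating check:** I confirmed it by feeling both end walls, about 3 mm apart where 4 mm was expected, and by pictures that matched a flat seat to about half a pixel. I did not press the level down again afterwards.
- **Knob:** in the main turn (0.66 rad) the bubble moved about 9.5 mm per rad instead of 10.7, so the last step was set from the camera reading.
- **Bystanders:** none were touched as far as I could tell. I did not take a separate picture to check them.

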